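# Snap the lid onto the tub and keep it pressed

## Task

Someone left a wooden paddle lying across the white tub: lay it flat on the blue cutting board and let go of it. Then take the green lid, set it level on the tub, and press it down until all four clips snap in over its edge and it lies fully home on the rim. Do not let go at the end: finish while the gripper is still pressing the lid firmly down (about 10 N), and leave the jar, the bottle and the cup where they are.

Things in the scene. Friction and masses are not known exactly. Their poses are not given: they have to be found in the camera images.
- tub_rim (a point): Centre of the mouth of an open white round tub, in the plane of its rim, 70 mm above the bench. z up. The tub is fixed to the bench; outside diameter 140 mm, wall 5 mm, empty. Four black sprung clips, each 18 mm wide, on a grey collar stand round it at 45, 135, 225 and 315 degrees from this point's x axis; their backs lie 80 mm from the tub's axis, their tops 21 mm above the rim.
- lid_knob (a point): Middle of the round green lid's upright knob (30 mm diameter, 28 mm high): on the lid's axis, 26 mm above its underside, 14 mm below the knob's top. The lid is a disc 144 mm in diameter, 12 mm thick, lower edge bevelled (135 mm at the underside); 0.14 kg. It starts on the bench, knob up. Laid unpressed on the clips' noses, this point is about 40 mm above the rim; snapped home, 26 mm.
- paddle_center (a point): Middle of the flat wooden paddle lying on the tub's rim, between the clips: 230 mm long, 12 mm thick; x axis along it towards the blade, z up. Handle 24 mm wide, from 128 mm behind this point to 22 mm ahead; blade 44 mm wide, from there to 102 mm ahead. The point is half-way up its thickness, within 5 mm of its balance point. About 0.08 kg.
- board_top (a point): Centre of the top face of the blue cutting board, fixed flat on the bench on one side of the tub: 300 mm along its x axis, 200 mm along y, 15 mm thick (this point is 15 mm above the bench).
- clip_0 (a joint): How far the clip at 45 degrees is spread outward, m: 0 sprung in, 0.008 at its stop. Each clip has a rounded nose, 8 mm thick, 13 to 21 mm above the rim, that juts inward to 68.5 mm from the tub's axis. The lid's bevel, pushed 4 to 5 mm down between the noses, spreads all clips 0.0035 and needs about 10 N; then the push drops suddenly, the clips spring in over its top edge and draw it down to the rim.
- clip_1 (a joint): The same for the clip at 135 degrees from the x axis of tub_rim.
- clip_2 (a joint): The same for the clip at 225 degrees from the x axis of tub_rim.
- clip_3 (a joint): The same for the clip at 315 degrees from the x axis of tub_rim.
- shaker_mid (a point): Amber spice jar with steel cap, 48 mm in diameter, 95 mm high, a bystander; the point is half-way up.
- squeezer_mid (a point): Yellow sauce bottle, 52 mm in diameter, 130 mm high, a bystander; the point is half-way up.
- cup_mid (a point): Open steel portion cup, 68 mm across the rim, 45 mm high, a bystander; the point is half-way up.
Not all that is in view belongs to the job. What is meant by the part that bears lid_knob is not pink or red, and is the larger of those in its own colour.

How it is judged:
By the outcome, as a careful person would: the job done as asked, in the order asked, and still so for the second after the job is handed in, while the arm keeps its last pose, push and grip.
It also fails if it takes over 69 s, if anything falls off the work surface, if the arm or the gripper's body presses on something with over 40 N, if the wrist force passes 120 N, or if a joint passes its speed limit or range.

## Robot

A 7-joint arm with a two-finger parallel gripper is mounted at the origin on the work surface. World frame = base frame: x ahead of the robot, y to its left, z up, the work surface at z = 0. Lengths are in m, angles in rad, forces in N, time in s.
With the tool pointing down it reaches from about 0.425 to 0.925 m from the base axis. Payload 6.8 kg.
Tool frame: the origin (TCP) lies at the very end of the fingers, on their centre line; the grasp point (between the pads) lies bot.hold_point_z behind it (bot.hold_point_z is the distance from the TCP to the grasp point, in m); x points along the fingers, z is the direction in which the jaws open and shut, and the axes are right-handed (so a half turn about x gives the same grasp; the last joint's range is limited). The gripper opens to 85 mm and grips with 20 to 120 N. Pads are 22 mm wide; open, the fingers measure 114 mm over their backs; the gripper's body (76 mm by 85 mm) begins 54 mm behind the grasp point. The pads swing forward as they close: fully open they stand 13 mm farther back than shut.
Start: joints at [1.036, 0.477, 0.022, 1.555, -0.011, 1.109, -0.083], TCP at [0.279, -0.614, 0.231] pointing down, gripper open.
Joint ranges: [-2.96, 2.96], [-0.34, 2.1], [-1.41, 1.46], [0.24, 2.44], [-1.37, 4.51], [0.17, 1.92], [-2.96, 2.96]. Speed limits (rad/s): [2.39, 2.39, 3.14, 3.14, 3.14, 3.14, 3.14].

## Interface

Orientations are given as a unit quaternion [w, x, y, z].
In Python, from station import bot gives the robot as it stands.
- The arm moves only by the tool drive_tool, never from a script. Its arguments are lists of equal length, an entry for each row: "slide": the shift along the world's x, y, z in mm, a list of three; "turn": the turn, a rotation vector about the world's x, y, z in rad, a list of three; "gripper": the opening, from 0 (shut) to 1 (fully open). A call has 1 to 10 rows; each row is the pose to reach, as a shift and turn from the pose measured when the call began; what a row does not reach only later rows make up. A row lasts 1/10 s, in which the tool goes at most 50 mm and 8.59 degrees, less where a joint would pass 70% of its speed; a pose out of reach is approached as far as the arm can. A call with a gripper value outside its range is refused whole. The fingers move at their own pace and stop on an object; "squeeze" is the grip in N (left out, the last holds). Time passes only in rows, so rows that repeat a pose let the fingers close. It gives the time, the measured TCP pose, the force and the opening at its end, in the units of the state.
- bot.get_obs(): the state, without advancing time (a new reading comes with each control period).
- bot.read_camera(name): name is "scene" or "side" or "wrist"; returns a dict with "color" (480x640x3 uint8, red, green, blue), "fovy" (degrees; the focal length in pixels is half the picture's height over the tangent of half this angle, whatever the lens; pixels are square), "cx", "cy" (the principal point, pixels), "R" (3x3) and "t" (3): a world point X has camera coordinates R X + t. Camera axes: x right, y down, z forward; pixel columns grow to the right and rows downward; lengths in m; the calibration is good to about 2 mm. A picture is of the moment at which its call begins. There is no depth.
- bot.hand_in(): hands the job in, once; it reports no verdict.
The state is a dict: "t": time; "q": joint angles; "joint_vel": joint speeds; "joint_torque": joint torques, N m; "eef_pos": TCP position; "tool_rot": TCP orientation; "contact_force": force on the tool from outside, world axes, zero at the start; "torque": the same for the moment, N m; "gripper_width": opening from 0.0 (shut) to 1.0 (fully open).
Only numpy, scipy, OpenCV 4.12 (cv2) and the standard library are available. Lean on these libraries where they do the work, as an engineer would, in place of code of your own. Each camera call takes 0.05 s, during which the arm holds its last target.

## Working session

There is one attempt and no reset: what is moved stays moved. The work goes in short steps, Python scripts to look and compute and a tool call to move; the robot and the scene stay as the last step left them, time stands still between calls to the robot, and variables do not carry over. Pictures are saved under pics/ and viewed, and the job is handed in when it is done.

Besides the shell and the picture viewer there is one more tool, called after "Emit:" as name(argument=value, ...) on one line, values as JSON. drive_tool: Moves the arm, as the interface text tells. Its arguments: {"type":"object","properties":{"slide":{"type":"array"},"turn":{"type":"array"},"gripper":{"type":"array"},"squeeze":{"type":"number"}},"required":["slide","turn","gripper"]}

```bash
mkdir -p pics; ls
python3 - <<'E'
from station import bot
import cv2,numpy as np
o=bot.get_obs();print(o, bot.hold_point_z)
for n in("scene","side","wrist"):
    c=bot.read_camera(n);cv2.imwrite(f"pics/{n}0.png",c["color"][:,:,::-1]);print(n,c["fovy"],c["cx"],c["cy"],c["R"],c["t"])
E
```

```text
pics
{'t': 0.0, 'q': array([ 1.03587984,  0.47781151,  0.02231859,  1.55644587, -0.01150061,
        1.10929523, -0.0831097 ]), 'joint_vel': array([-0.00038654,  0.00083911,  0.00086153, -0.00020029, -0.00017145,
       -0.00115761, -0.00033246]), 'joint_torque': array([-3.61119428e-04, -5.96455228e+01,  1.60731878e+00, -2.81200022e+01,
        1.23968444e-02,  9.41581005e-03,  5.63356218e-05]), 'eef_pos': array([ 0.27918778, -0.61390834,  0.23032001]), 'tool_rot': array([ 0.59399144,  0.38306435,  0.59512653, -0.38243991]), 'contact_force': array([-0.2745706 , -0.33915042,  0.86888903]), 'torque': array([ 0.0259186 , -0.01014573,  0.00917328]), 'gripper_width': 0.9983086086843883} 0.0187
scene 43.358938067116426 321.1850747602457 239.07333638794452 [[-0.15961734  0.98717465 -0.00291836]
 [ 0.70004848  0.11110625 -0.70539884]
 [-0.6960276  -0.11463688 -0.7088046 ]] [ 0.18381128 -0.32593757  1.7396556 ]
side 56.19344889748675 314.87959505403853 234.82301067676622 [[-0.96878219 -0.24740382  0.01588778]
 [-0.16822674  0.60896222 -0.77515468]
 [ 0.18210117 -0.7536288  -0.63157169]] [0.51345092 0.21296157 0.90429543]
wrist 69.99591011103813 328.6323946850798 237.34032820640311 [[ 0.41356126 -0.91047433 -0.00189169]
 [-0.87484536 -0.39795149  0.27618873]
 [-0.25221555 -0.11256602 -0.96110156]] [-0.67440858 -0.03609537  0.37886423]
```

View pics/scene0.png

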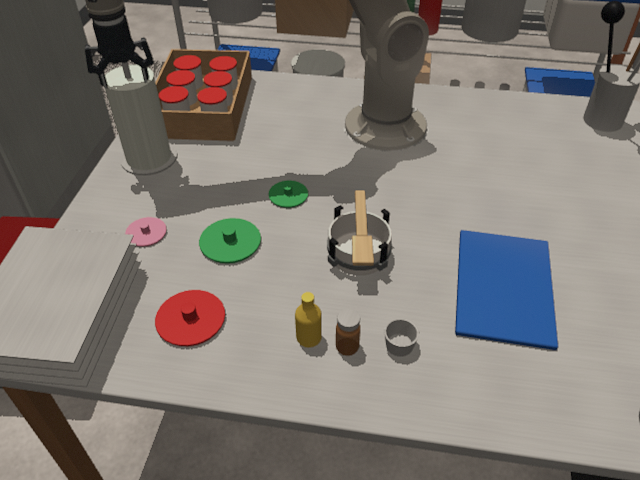

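View pics/side0.png

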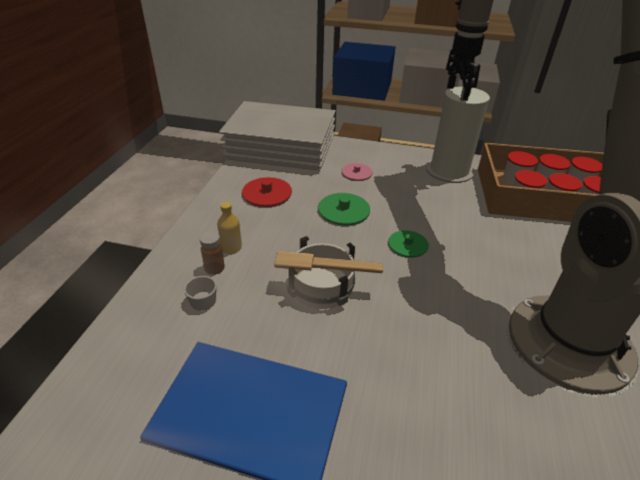

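View pics/wrist0.png

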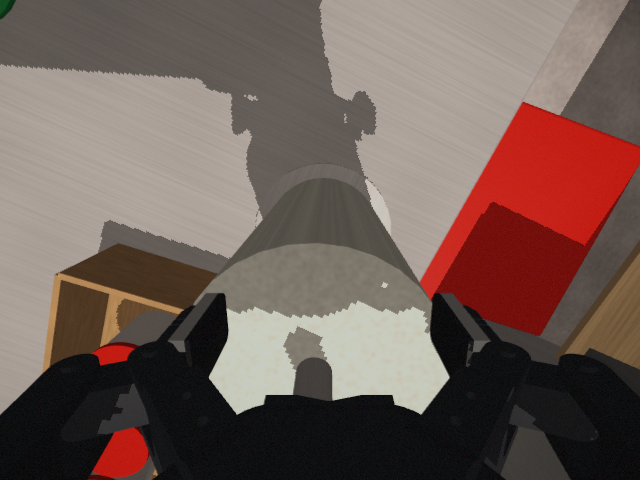

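The pictures show these candidates for the lid:

| Candidate | Scene pixel |
|---|---|
| Large green | (230,240) |
| Small green | (289,193) |
| Red | (190,316) |
| Pink | (147,231) |

The description (not pink or red, and the larger of its colour) points to the green one at (230,240). The paddle lies across the tub at (361,230), with the blade at (362,248). The board is at (505,287). The gripper stands over a white roll, so I will lift straight up first.

```bash
cat > h.py <<'E'
import cv2,numpy as np
from station import bot
def cam(n):
    c=bot.read_camera(n); c["f"]=240/np.tan(np.radians(c["fovy"])/2); c["hsv"]=cv2.cvtColor(c["color"],cv2.COLOR_RGB2HSV); c["n"]=n
    c["R"]=np.array(c["R"]);c["t"]=np.array(c["t"]); return c
def plane(c,uv,z):
    uv=np.atleast_2d(np.array(uv,float)); d=np.c_[(uv[:,0]-c["cx"])/c["f"],(uv[:,1]-c["cy"])/c["f"],np.ones(len(uv))]@c["R"]
    o=-c["R"].T@c["t"]; return o+d*((z-o[2])/d[:,2])[:,None]
def proj(c,X):
    p=np.atleast_2d(X)@c["R"].T+c["t"]; return np.c_[c["cx"]+c["f"]*p[:,0]/p[:,2],c["cy"]+c["f"]*p[:,1]/p[:,2]]
def mask(c,lo,hi,roi=None):
    m=cv2.inRange(c["hsv"],np.array(lo),np.array(hi))
    if roi is not None:
        k=np.zeros_like(m);x0,y0,x1,y1=roi;k[y0:y1,x0:x1]=255;m&=k
    return m
def blobs(m,a=60):
    cs,_=cv2.findContours(m,cv2.RETR_EXTERNAL,cv2.CHAIN_APPROX_NONE)
    return sorted([k[:,0,:] for k in cs if cv2.contourArea(k)>a],key=lambda k:-cv2.contourArea(k))
def circ(P):
    A=np.c_[2*P[:,:2],np.ones(len(P))];s=np.linalg.lstsq(A,(P[:,:2]**2).sum(1),rcond=None)[0]
    return s[:2],np.sqrt(s[2]+s[:2]@s[:2])
E
python3 - <<'E'
from h import *
for n in("scene","side"):
    c=cam(n)
    print(n)
    for b in blobs(mask(c,(45,100,40),(75,255,255)))[:3]:
        P=plane(c,b,0.012); print("green",b.mean(0),circ(P),)
    for b in blobs(mask(c,(105,150,60),(125,255,255)),3000)[:1]:
        P=plane(c,b,0.015)[:,:2].astype(np.float32)
        print("board",cv2.minAreaRect(P))
    roi=(345,180,380,270) if n=="scene" else (265,245,390,280)
    w=mask(c,(8,70,70),(25,255,255),roi)
    for b in blobs(w)[:2]:
        P=plane(c,b,0.082)[:,:2].astype(np.float32); print("paddle",len(b),cv2.minAreaRect(P),P[P[:,0].argmin()],P[P[:,0].argmax()])
    im=c["color"][:,:,::-1].copy()
    x0,y0,x1,y1=(310,170,420,280) if n=="scene" else (260,225,390,315)
    cr=im[y0:y1,x0:x1];cv2.imwrite(f"pics/crop_{n}.png",cv2.resize(cr,None,fx=5,fy=5,interpolation=cv2.INTER_CUBIC))
    if n=="scene":
        cv2.imwrite("pics/crop_lid.png",cv2.resize(im[170:290,180:330],None,fx=4,fy=4))
E
```

```text
scene
green [229.30872483 240.29530201] (array([ 0.52939035, -0.31562718]), np.float64(0.0704242300896838))
green [287.79569892 193.43010753] (array([ 0.34749057, -0.21440695]), np.float64(0.0485535111603082))
board ((0.5713046789169312, 0.3043193221092224), (0.19705134630203247, 0.3029627799987793), 88.17180633544922)
paddle 179 ((0.5066345930099487, -0.012900002300739288), (0.23858018219470978, 0.04409722238779068), 7.1229023933410645) [ 0.387806   -0.02401815] [ 0.62722623 -0.01589131]
side
green [343.94067797 208.55932203] (array([ 0.52787987, -0.3091731 ]), np.float64(0.06987982563358063))
green [407.82795699 243.33333333] (array([ 0.34470078, -0.20601454]), np.float64(0.048077842898178666))
board ((0.5670920014381409, 0.3099695146083832), (0.19659164547920227, 0.2951456606388092), 88.2668685913086)
paddle 280 ((0.5050362944602966, -0.011266633868217468), (0.22778631746768951, 0.05445375666022301), 10.557870864868164) [ 0.39091584 -0.01389165] [ 0.6194793  -0.01301629]
```

Emit:
drive_tool(slide=[[0,0,40],[0,0,80],[0,0,120],[0,0,120]], turn=[[0,0,0],[0,0,0],[0,0,0],[0,0,0]], gripper=[1,1,1,1])

```text
t: 0.65
eef_pos: [0.2804, -0.6166, 0.3579]
tool_rot: [0.598, 0.381, 0.591, -0.385]
contact_force: [-0.4, -0.3, -0.3]
gripper_width: 0.996
```

View pics/crop_scene.png

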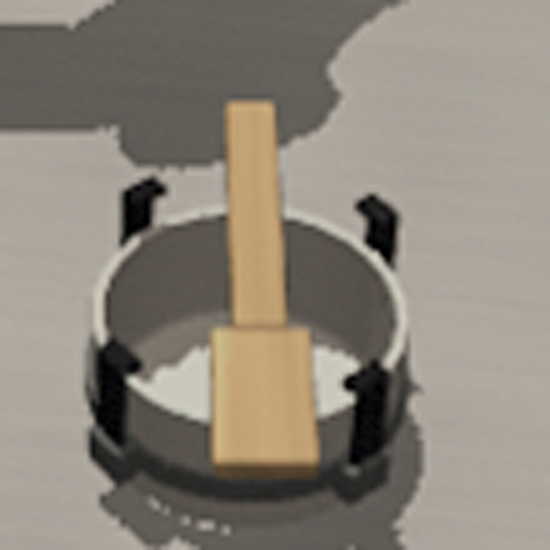

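View pics/crop_side.png

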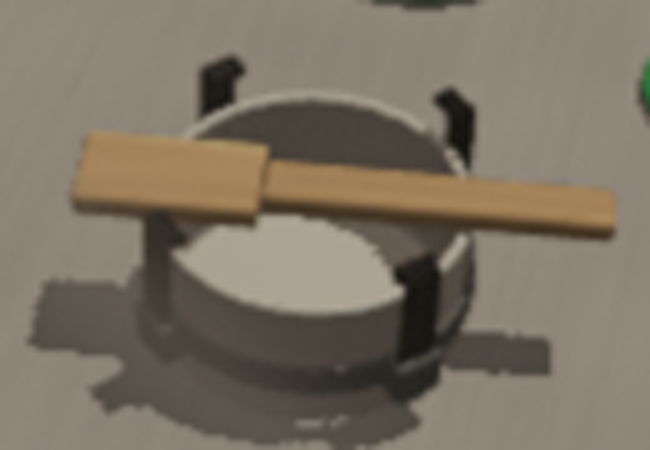

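View pics/crop_lid.png

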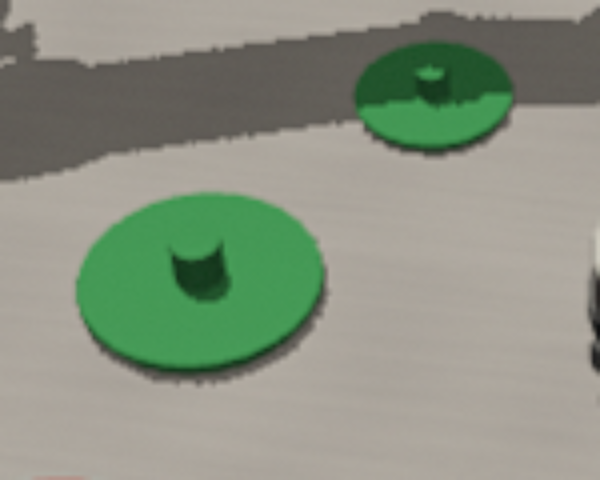

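Crops: the large green lid is at scene (230,240) and its knob at about (229,236). The paddle runs from handle end (360,190) to blade end (363,263), between the clips. Next I work out the paddle and tub poses from both views.

Run:
```python
from h import *
def ends(c,a,b,o):
    P=plane(c,np.array([a,b])/5+np.array(o),0.082)[:,:2]; d=P[1]-P[0]
    L=np.linalg.norm(d);print(c["n"],P,"L",L,"ang",np.degrees(np.arctan2(d[1],d[0])),"center",P[0]+d/L*0.128, P[1]-d/L*.102)
ends(cam("scene"),(251,102),(264.5,464.5),(310,170))
ends(cam("side"),(614,208),(82,168),(260,225))
# knob top / tub clips tops
c=cam("scene")
P=np.array([[150,183],[374,202],[118,358],[366,375]])/5+np.array([310,170]); p=plane(c,P,.091)[:,:2]; print("cliptops",p,p.mean(0))
d=p[3]-p[0];e=p[2]-p[1];print(np.degrees(np.arctan2(d[1],d[0])),np.degrees(np.arctan2(e[1],e[0])))
c=cam("side")
P=np.array([[222,65],[455,98],[415,265]])/5+np.array([260,225]); p=plane(c,P,.091)[:,:2]; print("cliptops",p,(p[0]+p[2])/2)
o=bot.get_obs();
from scipy.spatial.transform import Rotation as R
w,x,y,z=o["tool_rot"];print(R.from_quat([x,y,z,w]).as_matrix().round(3))
```

```text
scene [[ 0.39025984 -0.0303307 ]
 [ 0.61848511  0.0015996 ]] L 0.23044808285094748 ang 7.964380503959037 center [ 0.5170252  -0.01259534] [ 0.51746896 -0.01253326]
side [[ 0.39109141 -0.02765044]
 [ 0.61410633  0.00757602]] L 0.22577989147894764 ang 8.976028410373393 center [ 0.51752388 -0.00767972] [ 0.51335545 -0.00833815]
cliptops [[ 0.46356681 -0.06803148]
 [ 0.46044362  0.03271679]
 [ 0.57545652 -0.06617435]
 [ 0.56901926  0.03871061]] [ 0.51712155 -0.01569461]
45.3482170972583 -40.68981771129724
cliptops [[ 0.5719521  -0.06427626]
 [ 0.46760513 -0.06954397]
 [ 0.4637601   0.03675089]] [ 0.5178561  -0.01376269]
[[-0.001  0.91   0.414]
 [ 0.003  0.414 -0.91 ]
 [-1.    -0.    -0.003]]
```

Emit:
drive_tool(slide=[[18,46,0],[36,92,0],[54,138,0],[72,184,0],[90,230,0],[107,276,0],[125,322,0],[143,368,0],[161,414,0],[179,460,0]], turn=[[0,0,-0.03],[0,0,-0.06],[0,0,-0.09],[0,0,-0.12],[0,0,-0.15],[0,0,-0.18],[0,0,-0.21],[0,0,-0.24],[0,0,-0.26],[0,0,-0.28]], gripper=[0.6,0.6,0.6,0.6,0.6,0.6,0.6,0.6,0.6,0.6])

```text
t: 1.85
eef_pos: [0.4576, -0.1515, 0.348]
tool_rot: [0.534, 0.462, 0.537, -0.462]
contact_force: [0.9, -0.0, 0.2]
gripper_width: 0.601
```

Run:
```python
from h import *
from scipy.spatial.transform import Rotation as R
o=bot.get_obs();w,x,y,z=o["tool_rot"];M=R.from_quat([x,y,z,w]).as_matrix();print(o["eef_pos"],M.round(3),o["q"].round(2))
```

```text
[ 0.45758853 -0.1515065   0.34804908] [[-0.003  0.989  0.146]
 [ 0.004  0.146 -0.989]
 [-1.    -0.002 -0.004]] [ 0.45  0.08 -0.28  1.83  0.02  1.25 -1.25]
```

Emit:
drive_tool(slide=[[15,36,-25],[30,72,-60],[45,108,-90],[58,142,-108],[58,142,-108],[58,142,-108]], turn=[[0,0,0],[0,0,0],[0,0,0],[0,0,0],[0,0,0],[0,0,0]], gripper=[0.6,0.6,0.6,0.6,0.6,0.6])

```text
t: 2.45
eef_pos: [0.5145, -0.0088, 0.2383]
tool_rot: [0.533, 0.461, 0.538, -0.462]
contact_force: [0.8, -0.3, 0.5]
gripper_width: 0.599
```

Run:
```python
from h import *
c=cam("wrist");im=c["color"][:,:,::-1].copy()
cv2.imwrite("pics/w1.png",im);print(bot.get_obs()["eef_pos"], -c["R"].T@c["t"])
for p in proj(c,np.array([[.516,-.010,.082],[.517,-.015,.07]])): print(p)
```

```text
[ 0.5149104  -0.01006084  0.23914843] [5.84580838e-01 4.38333190e-04 3.80297678e-01]
[330.56405582 217.64960737]
[336.0640666  214.44758761]
```

View pics/w1.png

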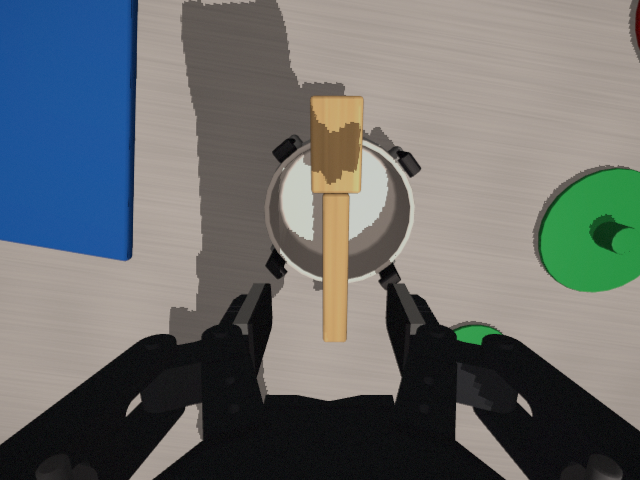

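Run:
```python
from h import *
c=cam("wrist")
w=mask(c,(8,80,40),(25,255,255),(290,80,380,360))
b=blobs(w)[0];P=plane(c,b,.082)[:,:2]
hd=b[(b[:,1]>225)&(b[:,1]<330)];Ph=plane(c,hd,.082)[:,:2]
vx,vy,x0,y0=cv2.fitLine(Ph.astype(np.float32),cv2.DIST_L2,0,.01,.01).ravel()
if vx<0:vx,vy=-vx,-vy
d=np.array([vx,vy]);s=(P-[x0,y0])@d
print("ang",np.degrees(np.arctan2(vy,vx)),"len",s.max()-s.min(),"centre",np.array([x0,y0])+d*(s.min()+.128))
# tub outer rim: hand points on outer edge (left,right,lower-left..)
P=np.array([[288,148],[408,160],[277,262],[390,273]]);p=plane(c,P,.091)[:,:2];print("clips",p,p.mean(0));
d=p[0]-p[3];e=p[1]-p[2];print(np.degrees(np.arctan2(d[1],d[0]))-45,np.degrees(np.arctan2(e[1],e[0]))+45)
# board/lid
b=blobs(mask(c,(45,100,30),(75,255,255)))
for k in b[:2]: k=k[(k[:,0]<636)&(k[:,0]<610)];print("green",len(k),circ(plane(c,k,.012)))
im=c["color"][:,:,::-1][120:310,240:440];cv2.imwrite("pics/w1c.png",cv2.resize(im,None,fx=3.5,fy=3.5))
```

```text
ang 8.449667 len 0.22729375015967582 centre [ 0.51869643 -0.0137434 ]
clips [[ 0.57126664  0.03204128]
 [ 0.57612929 -0.06723753]
 [ 0.47088992  0.03069952]
 [ 0.47536842 -0.07207617]] [ 0.52341357 -0.01914323]
2.3531293341503883 2.0583686189673998
green 195 (array([ 0.52797935, -0.31411313]), np.float64(0.07058502177998845))
green 109 (array([ 0.38412514, -0.20943159]), np.float64(0.01972411262635144))
```

View pics/w1c.png

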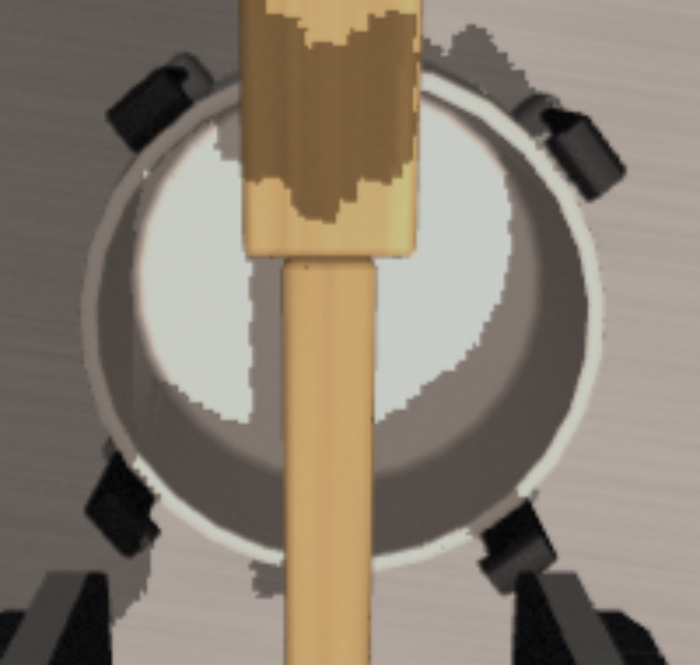

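Emit:
drive_tool(slide=[[1,-1,-40],[2,-2,-80],[2,-2,-120],[2,-2,-150],[2,-2,-165],[2,-2,-171],[2,-2,-171]], turn=[[0,0,0],[0,0,0],[0,0,0],[0,0,0],[0,0,0],[0,0,0],[0,0,0]], gripper=[0.6,0.6,0.6,0.6,0.6,0.6,0.6])

```text
t: 3.25
eef_pos: [0.517, -0.0138, 0.0687]
tool_rot: [0.533, 0.463, 0.536, -0.463]
contact_force: [0.6, -0.5, -0.7]
gripper_width: 0.597
```

Run:
```python
from h import *
o=bot.get_obs();print(o["eef_pos"],o["contact_force"])
c=cam("scene");d=cam("side")
a=cv2.resize(c["color"][170:290,300:430],None,fx=3,fy=3);b=cv2.resize(d["color"][225:325,260:390],None,fx=3,fy=3)
cv2.imwrite("pics/g1.png",np.hstack([a[:300],b[:300]])[:,:,::-1])
```

```text
[ 0.51701668 -0.01384567  0.06868716] [ 0.58144616 -0.54964184 -0.73598502]
```

View pics/g1.png

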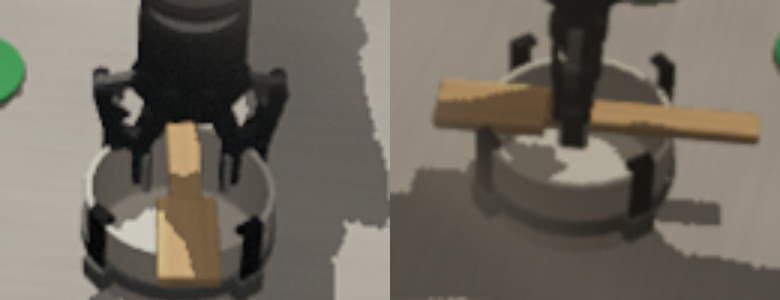

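The fingers straddle the handle (tips at left panel (140,180) and (228,180)). Closing now.

Emit:
drive_tool(slide=[[0,0,0],[0,0,0],[0,0,0],[0,0,0],[0,0,0],[0,0,0]], turn=[[0,0,0],[0,0,0],[0,0,0],[0,0,0],[0,0,0],[0,0,0]], gripper=[0,0,0,0,0,0], squeeze=50)

```text
t: 3.95
eef_pos: [0.519, -0.0135, 0.0712]
tool_rot: [0.534, 0.464, 0.535, -0.462]
contact_force: [-1.9, -0.8, 6.5]
gripper_width: 0.268
```

Emit:
drive_tool(slide=[[0,0,20],[0,0,50],[0,0,90],[0,0,100],[0,0,100]], turn=[[0,0,0],[0,0,0],[0,0,0],[0,0,0],[0,0,0]], gripper=[0,0,0,0,0])

```text
t: 4.45
eef_pos: [0.5204, -0.0135, 0.1734]
tool_rot: [0.535, 0.465, 0.534, -0.461]
contact_force: [0.2, -0.3, -1.5]
gripper_width: 0.265
```

Run:
```python
from h import *
o=bot.get_obs();print(o["eef_pos"],o["contact_force"],o["gripper_width"])
d=cam("side");cv2.imwrite("pics/s2.png",cv2.resize(d["color"][150:325,250:400],None,fx=3,fy=3)[:,:,::-1])
```

```text
[ 0.5203895  -0.01351389  0.17335129] [ 0.21121924 -0.27688961 -1.51643864] 0.26473265133431517
```

View pics/s2.png

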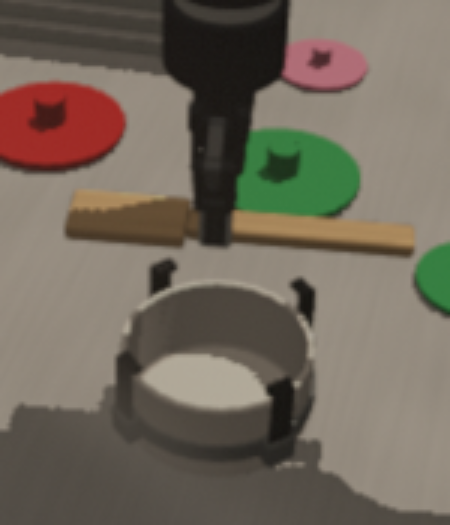

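Emit:
drive_tool(slide=[[8,45,0],[16,90,0],[24,135,0],[32,180,0],[39,225,0],[46,270,0],[52,310,-30],[52,320,-70],[52,320,-105],[52,320,-125]], turn=[[0,0,0],[0,0,0],[0,0,0],[0,0,0],[0,0,0],[0,0,0],[0,0,0],[0,0,0],[0,0,0],[0,0,0]], gripper=[0,0,0,0,0,0,0,0,0,0])

```text
t: 5.5
eef_pos: [0.5678, 0.3053, 0.0409]
tool_rot: [0.534, 0.461, 0.536, -0.464]
contact_force: [-0.1, -0.9, -1.0]
gripper_width: 0.265
```

Run:
```python
from h import *
o=bot.get_obs();print(o["eef_pos"],o["contact_force"],o["gripper_width"],o["q"].round(2))
from scipy.spatial.transform import Rotation as R
w,x,y,z=o["tool_rot"];print(R.from_quat([x,y,z,w]).as_matrix().round(3))
d=cam("side");cv2.imwrite("pics/s3.png",cv2.resize(d["color"][280:480,130:380],None,fx=3,fy=3)[:,:,::-1])
```

```text
[0.56775858 0.30534793 0.040898  ] [-0.11683994 -0.86343462 -0.96560941] 0.2652737734584181 [-0.32  0.68 -0.38  1.74  0.33  0.79 -2.29]
[[-0.005  0.989  0.145]
 [-0.002  0.145 -0.989]
 [-1.    -0.005  0.001]]
```

View pics/s3.png

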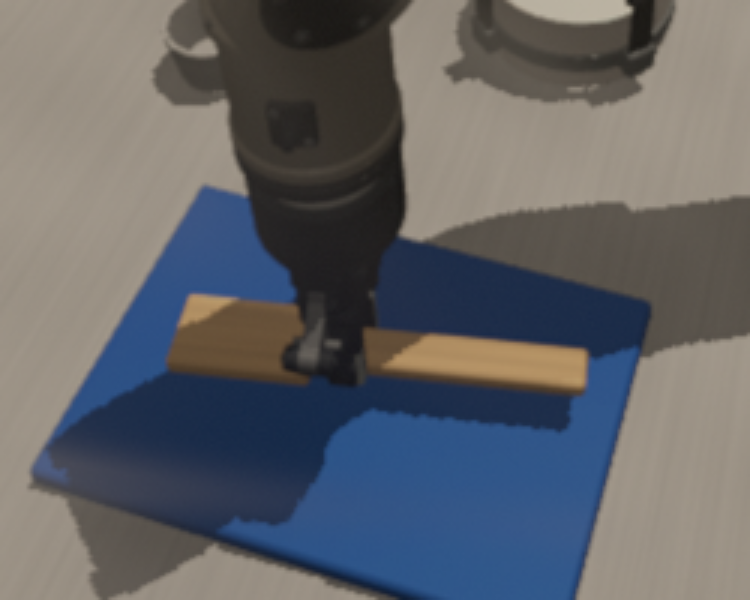

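The paddle hangs over the middle of the board, wholly inside its edges. Lowering gently.

Emit:
drive_tool(slide=[[0,0,-12],[0,0,-18],[0,0,-21],[0,0,-22.5],[0,0,-22.5]], turn=[[0,0,0],[0,0,0],[0,0,0],[0,0,0],[0,0,0]], gripper=[0,0,0,0,0])

```text
t: 6.05
eef_pos: [0.5673, 0.3042, 0.0169]
tool_rot: [0.534, 0.46, 0.536, -0.465]
contact_force: [0.4, -0.5, -0.4]
gripper_width: 0.263
```

Emit:
drive_tool(slide=[[0,0,-1],[0,0,-2],[0,0,-2]], turn=[[0,0,0],[0,0,0],[0,0,0]], gripper=[0,0,0])

```text
t: 6.35
eef_pos: [0.568, 0.3047, 0.0163]
tool_rot: [0.534, 0.461, 0.536, -0.464]
contact_force: [-1.4, -2.2, 6.8]
gripper_width: 0.265
```

Contact (6.8 N). Releasing and rising.

Emit:
drive_tool(slide=[[0,0,0],[0,0,0],[0,0,0],[0,0,0],[0,0,10],[0,0,40],[0,0,80],[0,0,120],[0,0,150]], turn=[[0,0,0],[0,0,0],[0,0,0],[0,0,0],[0,0,0],[0,0,0],[0,0,0],[0,0,0],[0,0,0]], gripper=[0.5,0.5,0.5,0.5,0.5,0.5,0.5,0.5,0.5])

```text
t: 7.25
eef_pos: [0.5685, 0.3053, 0.1698]
tool_rot: [0.534, 0.462, 0.535, -0.463]
contact_force: [0.8, 0.4, -0.1]
gripper_width: 0.502
```

Run:
```python
from h import *
o=bot.get_obs();print(o["eef_pos"],o["contact_force"],o["gripper_width"])
c=cam("wrist")
w=mask(c,(8,70,30),(25,255,255),(200,20,480,400))
cv2.imwrite("pics/w4.png",c["color"][:,:,::-1])
d=cam("scene");cv2.imwrite("pics/c4.png",d["color"][:,:,::-1])
```

```text
[0.56848797 0.30529575 0.16981662] [ 0.76953667  0.41233248 -0.05714605] 0.5016972595897273
```

View pics/w4.png

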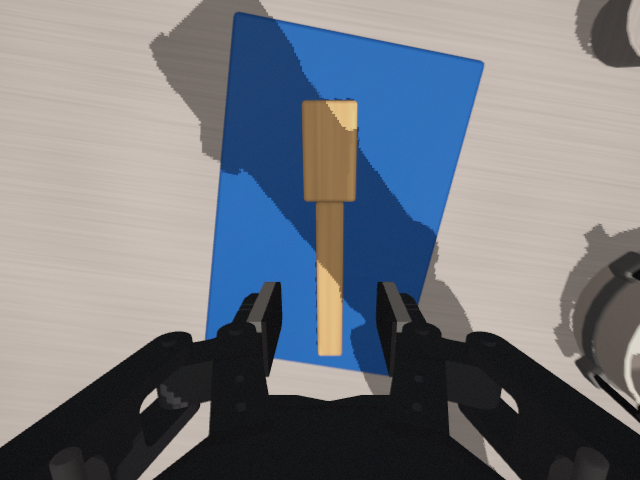

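View pics/c4.png

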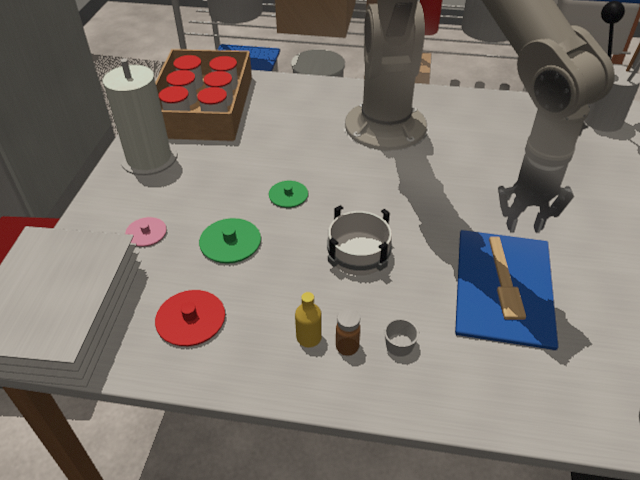

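Wrist view: the paddle lies flat and wholly on the board (blade (330,150), handle end (330,355)), and it is released. Next I go over the tub to measure it.

Emit:
drive_tool(slide=[[-8,-45,20],[-16,-90,40],[-24,-135,60],[-32,-180,70],[-40,-225,70],[-47,-270,70],[-53,-310,70],[-53,-317,70],[-53,-317,70]], turn=[[0,0,0],[0,0,0],[0,0,0],[0,0,0],[0,0,0],[0,0,0],[0,0,0],[0,0,0],[0,0,0]], gripper=[0.9,0.9,0.9,0.9,0.9,0.9,0.9,0.9,0.9])

```text
t: 8.25
eef_pos: [0.5171, -0.012, 0.2423]
tool_rot: [0.534, 0.465, 0.534, -0.462]
contact_force: [-0.3, -0.0, 0.7]
gripper_width: 0.899
```

Run:
```python
from h import *
o=bot.get_obs();print(o["eef_pos"],o["joint_vel"].round(3))
c=cam("wrist")
cv2.imwrite("pics/w5.png",c["color"][:,:,::-1])
im=c["color"][:,:,::-1][120:310,240:440];cv2.imwrite("pics/w5c.png",cv2.resize(im,None,fx=3.5,fy=3.5))
b=blobs(mask(c,(45,100,30),(75,255,255)))
for k in b[:2]: k=k[(k[:,0]<600)];print("green",len(k),circ(plane(c,k,.012)))
```

```text
[ 0.5171202  -0.01195424  0.24233419] [-0.039  0.008 -0.05  -0.014 -0.009 -0.004 -0.018]
green 182 (array([ 0.52802871, -0.3136403 ]), np.float64(0.07034931563334208))
green 59 (array([ 0.38563257, -0.23100554]), np.float64(0.012939437474387474))
```

View pics/w5.png

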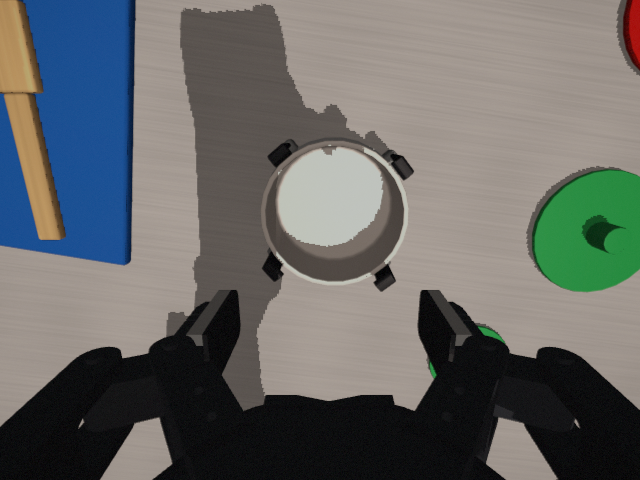

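View pics/w5c.png

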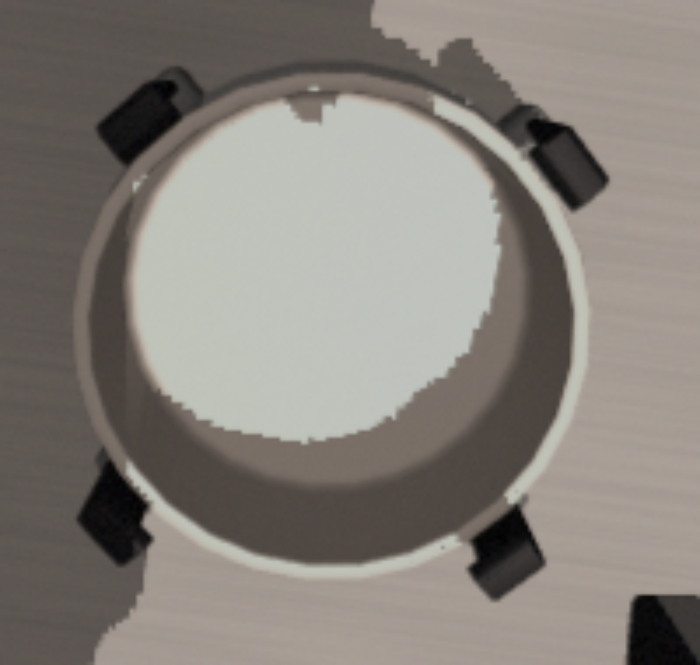

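Run:
```python
from h import *
c=cam("wrist")
for n,p in(("out",[[74,320],[588,320],[330,579],[330,74],[200,543],[571,225]]),("in",[[90,320],[574,320],[330,565],[330,91]])):
    P=plane(c,np.array(p)/3.5+[240,120],.07);print(n,circ(P))
p=plane(c,np.array([[146,118],[572,168],[115,520],[508,558]])/3.5+[240,120],.091)[:,:2];print(p.mean(0))
for n,roi in(("scene",(305,195,415,290)),("side",(270,230,380,320))):
    d=cam(n);x0,y0,x1,y1=roi;cv2.imwrite(f"pics/tub_{n}.png",cv2.resize(d["color"][y0:y1,x0:x1,::-1],None,fx=6,fy=6,interpolation=cv2.INTER_CUBIC))
```

```text
out (array([ 0.51768309, -0.01571715]), np.float64(0.06910995161040384))
in (array([ 0.51760495, -0.01572908]), np.float64(0.06490404694235177))
[ 0.51995007 -0.01591701]
```

View pics/tub_scene.png

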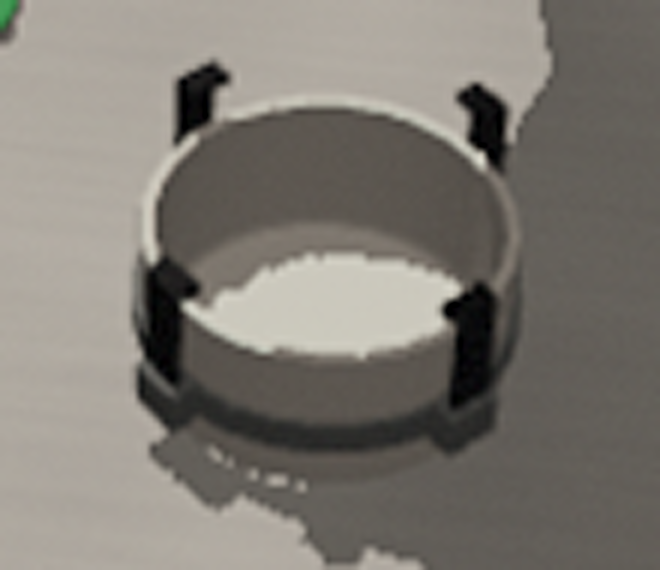

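View pics/tub_side.png

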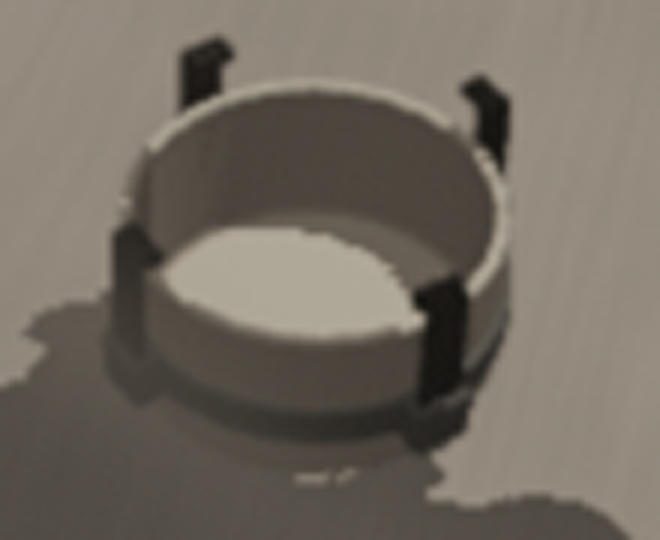

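Emit:
drive_tool(slide=[[2,-45,0],[4,-90,0],[6,-135,0],[7,-180,0],[8,-225,-20],[9,-265,-40],[10,-298,-58],[10,-298,-58],[10,-298,-58]], turn=[[0,0,0],[0,0,0],[0,0,0],[0,0,0],[0,0,0],[0,0,0],[0,0,0],[0,0,0],[0,0,0]], gripper=[0.8,0.8,0.8,0.8,0.8,0.8,0.8,0.8,0.8])

```text
t: 9.35
eef_pos: [0.5281, -0.3051, 0.1836]
tool_rot: [0.535, 0.463, 0.536, -0.46]
contact_force: [-0.0, 0.7, 0.1]
gripper_width: 0.798
```

Run:
```python
from h import *
from scipy.spatial.transform import Rotation as R
o=bot.get_obs();w,x,y,z=o["tool_rot"];print(o["eef_pos"],R.from_quat([x,y,z,w]).as_matrix().round(4))
c=cam("wrist")
cv2.imwrite("pics/w6.png",c["color"][:,:,::-1])
b=blobs(mask(c,(45,100,30),(75,255,255)))[0];h=cv2.convexHull(b)[:,0]
print(circ(plane(c,h,.012)),circ(plane(c,b,.012)))
```

```text
[ 0.52808179 -0.3050904   0.18357753] [[ 0.002   0.9891  0.1473]
 [ 0.0049  0.1473 -0.9891]
 [-1.      0.0027 -0.0045]]
(array([ 0.52807085, -0.31704083]), np.float64(0.07086598700970093)) (array([ 0.52808287, -0.31706065]), np.float64(0.07045488588989016))
```

View pics/w6.png

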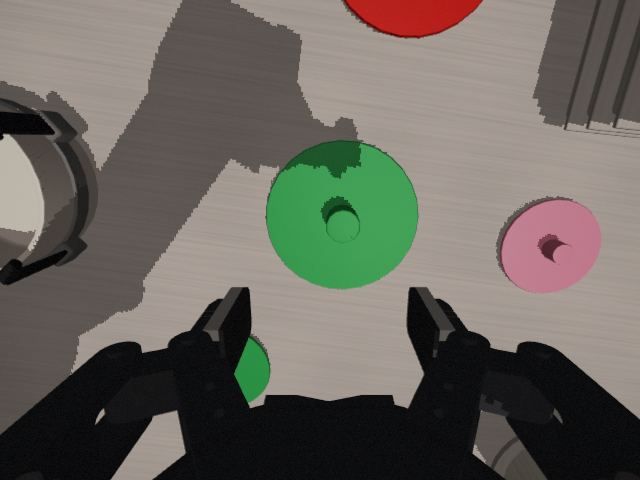

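The view shows the green lid at (342,214) and its knob at (343,226). The arm was still settling, so I measure again.

Run:
```python
from h import *
for i in range(3):
    o=bot.get_obs();c=cam("wrist")
    b=blobs(mask(c,(45,100,30),(75,255,255)))[0];h=cv2.convexHull(b)[:,0]
    print(o["t"],o["eef_pos"].round(4),o["joint_vel"][0].round(3),circ(plane(c,h,.012))[0])
print(plane(c,[[343,226]],.04))
```

```text
9.4 [ 0.5287 -0.3041  0.1844] -0.012 [ 0.5280672  -0.31705291]
9.45 [ 0.529  -0.3038  0.1849] -0.004 [ 0.528037 -0.317047]
9.5 [ 0.529  -0.3039  0.1852] 0.0 [ 0.52803905 -0.31704227]
[[ 0.52895538 -0.31641052  0.04      ]]
```

Emit:
drive_tool(slide=[[0,-6,-40],[-1,-12,-80],[-1,-13,-115],[-1,-13,-120],[-1,-13,-120]], turn=[[0,0,0],[0,0,0],[0,0,0],[0,0,0],[0,0,0]], gripper=[0.8,0.8,0.8,0.8,0.8])

```text
t: 10.05
eef_pos: [0.5281, -0.316, 0.0653]
tool_rot: [0.536, 0.463, 0.537, -0.459]
contact_force: [0.4, -0.3, 0.5]
gripper_width: 0.802
```

Run:
```python
from h import *
for i in range(3):
    c=cam("wrist");o=bot.get_obs();print(o["eef_pos"].round(4))
cv2.imwrite("pics/w7.png",c["color"][:,:,::-1])
b=blobs(mask(c,(45,100,30),(75,255,255)))[0];h=cv2.convexHull(b)[:,0]
print(circ(plane(c,h,.012)))
```

```text
[ 0.5291 -0.3166  0.0667]
[ 0.5296 -0.3171  0.0675]
[ 0.5297 -0.3174  0.0677]
(array([ 0.52815602, -0.3171296 ]), np.float64(0.07087942092238322))
```

View pics/w7.png

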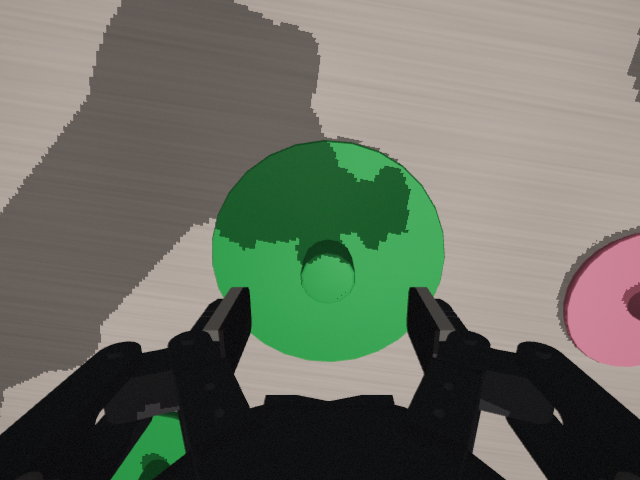

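Emit:
drive_tool(slide=[[-1,0,-25],[-2,0,-42],[-2,0,-50],[-2,0,-52],[-2,0,-52],[-2,0,-52]], turn=[[0,0,0],[0,0,0],[0,0,0],[0,0,0],[0,0,0],[0,0,0]], gripper=[0.8,0.7,0.6,0.6,0.6,0.6])

```text
t: 10.8
eef_pos: [0.5285, -0.3178, 0.0169]
tool_rot: [0.539, 0.463, 0.534, -0.458]
contact_force: [-1.1, -1.1, -0.6]
gripper_width: 0.602
```

Run:
```python
from h import *
for i in range(3):
    c=cam("wrist");o=bot.get_obs();print(o["eef_pos"].round(4),o["contact_force"].round(1))
cv2.imwrite("pics/w8.png",c["color"][:,:,::-1])
```

```text
[ 0.5284 -0.3177  0.0168] [ 0.4 -1.  -0.4]
[ 0.5283 -0.3177  0.0166] [ 0.1  1.  -0.6]
[ 0.5281 -0.3176  0.0165] [-1.3 -0.2 -0.4]
```

View pics/w8.png

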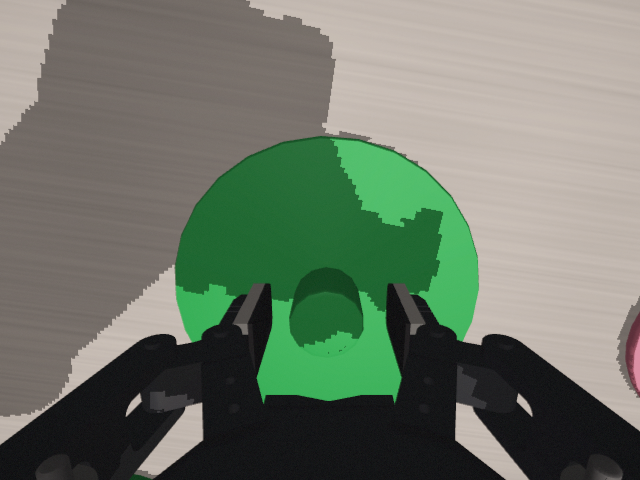

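The knob (327,315) sits between the pads. Closing.

Emit:
drive_tool(slide=[[0,0,0],[0,0,0],[0,0,0],[0,0,0],[0,0,0],[0,0,0]], turn=[[0,0,0],[0,0,0],[0,0,0],[0,0,0],[0,0,0],[0,0,0]], gripper=[0,0,0,0,0,0], squeeze=80)

```text
t: 11.55
eef_pos: [0.5285, -0.3178, 0.0173]
tool_rot: [0.539, 0.463, 0.534, -0.458]
contact_force: [-1.8, 1.4, 6.1]
gripper_width: 0.323
```

Emit:
drive_tool(slide=[[0,0,20],[0,0,60],[0,0,100],[0,0,140],[0,0,150],[0,0,150],[0,0,150]], turn=[[0,0,0],[0,0,0],[0,0,0],[0,0,0],[0,0,0],[0,0,0],[0,0,0]], gripper=[0,0,0,0,0,0,0])

```text
t: 12.25
eef_pos: [0.5275, -0.3173, 0.1659]
tool_rot: [0.538, 0.463, 0.535, -0.459]
contact_force: [-0.2, 0.9, -1.7]
gripper_width: 0.318
```

```bash
cat > lid.py <<'E'
from h import *
from scipy.spatial.transform import Rotation as R
def pose():
    o=bot.get_obs();w,x,y,z=o["tool_rot"];return o,R.from_quat([x,y,z,w]).as_matrix()
E
python3 - <<'E'
from lid import *
for i in range(2):
    c=cam("wrist");o,M=pose();print(o["eef_pos"].round(4),o["contact_force"].round(1),o["gripper_width"],M[:,0].round(4),M[:,2].round(4))
cv2.imwrite("pics/w9.png",c["color"][:,:,::-1])
s=cam("side");cv2.imwrite("pics/s9.png",s["color"][:,:,::-1])
E
```

```text
[ 0.5272 -0.3172  0.1653] [ 0.1 -0.  -1.3] 0.3189303825221868 [ 0.0066  0.0025 -1.    ] [ 0.1505 -0.9886 -0.0015]
[ 0.5272 -0.3171  0.1651] [ 0.  -1.3 -1.5] 0.3226877982473968 [ 0.0063  0.0027 -1.    ] [ 0.1505 -0.9886 -0.0017]
```

View pics/w9.png

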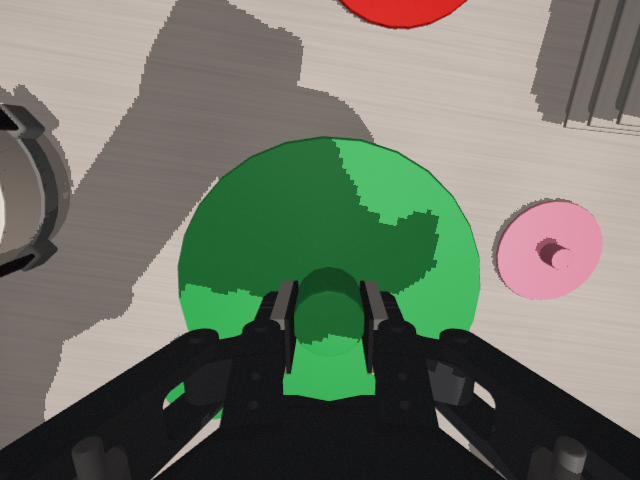

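View pics/s9.png

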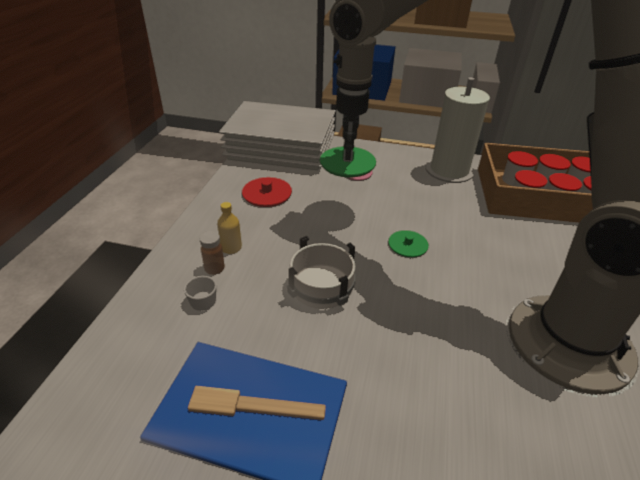

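Run:
```python
from lid import *
c=cam("wrist");o,M=pose();e=o["eef_pos"]
b=blobs(mask(c,(45,100,30),(75,255,255)),2000)[0]
k=b[(b[:,1]<290)]
# outer edge only
h=cv2.convexHull(b)[:,0];k=h[h[:,1]<290]
for dz in(.004,.005,.006):
    q,r=circ(plane(c,k,e[2]-dz));print(dz,q,r,q-e[:2])
```

```text
0.004 [ 0.52857556 -0.31744561] 0.0695956649705292 [ 0.00105745 -0.00017304]
0.005 [ 0.5281194  -0.31751278] 0.07007028484479495 [ 0.00060128 -0.0002402 ]
0.006 [ 0.52766323 -0.31757995] 0.07054490471906538 [ 0.00014512 -0.00030737]
```

Emit:
drive_tool(slide=[[-2,40,0],[-3,80,0],[-5,120,0],[-6,160,0],[-7,200,0],[-8,240,0],[-9,275,0],[-10,300,-5],[-10,302,-15],[-10,302,-15]], turn=[[0,0,0],[0,0,0],[0,0,0],[0,0,0],[0,0,0],[0,0,0],[0,0,0],[0,0,0],[0,0,0],[0,0,0]], gripper=[0,0,0,0,0,0,0,0,0,0])

```text
t: 13.45
eef_pos: [0.5162, -0.0148, 0.1486]
tool_rot: [0.537, 0.462, 0.536, -0.459]
contact_force: [-0.8, -0.8, -0.2]
gripper_width: 0.322
```

Emit:
drive_tool(slide=[[0,0,0],[0,0,0]], turn=[[0,0,0],[0,0,0]], gripper=[0,0])

```text
t: 13.65
eef_pos: [0.516, -0.0162, 0.1483]
tool_rot: [0.536, 0.462, 0.536, -0.46]
contact_force: [-0.2, -0.0, -1.3]
gripper_width: 0.32
```

Run:
```python
from lid import *
for i in range(2):
    c=cam("wrist");o,M=pose();print(o["eef_pos"].round(4),o["contact_force"].round(1),M[:,0].round(4),M[:,2].round(4))
cv2.imwrite("pics/w10.png",c["color"][:,:,::-1])
s=cam("side");cv2.imwrite("pics/s10.png",cv2.resize(s["color"][150:330,240:400],None,fx=3,fy=3)[:,:,::-1])
s=cam("scene");cv2.imwrite("pics/c10.png",cv2.resize(s["color"][110:290,290:450],None,fx=3,fy=3)[:,:,::-1])
```

```text
[ 0.5162 -0.0161  0.1485] [-0.2 -0.2 -1.2] [ 0.0029  0.0021 -1.    ] [ 0.1503 -0.9886 -0.0016]
[ 0.5163 -0.0159  0.1487] [-0.2  1.1 -1.7] [ 0.0034  0.0022 -1.    ] [ 0.1505 -0.9886 -0.0016]
```

View pics/w10.png

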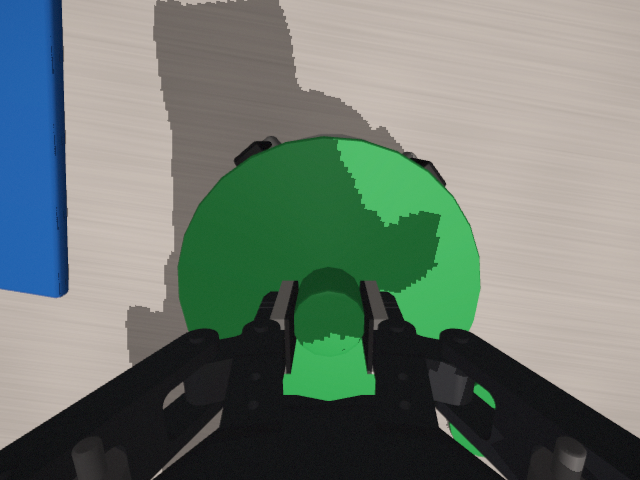

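View pics/s10.png

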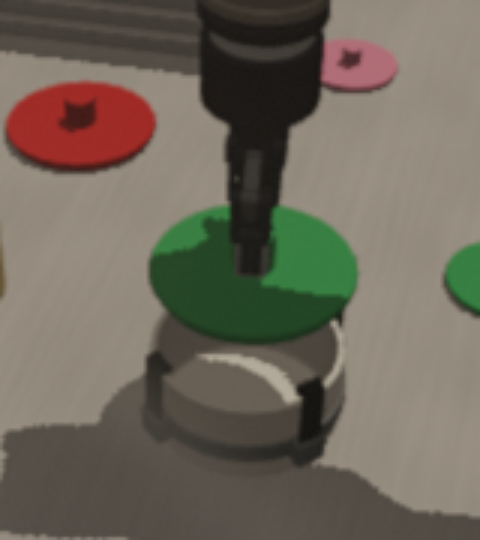

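View pics/c10.png

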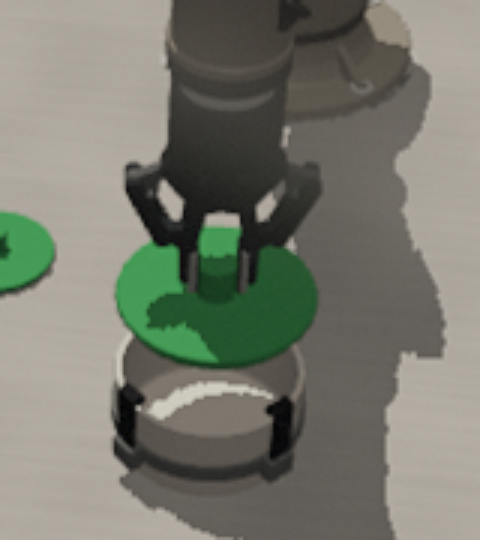

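Run:
```python
from lid import *
o,M=pose();e=o["eef_pos"];zt=e[2]-.005
rim={"scene":([305,195],[[142,235],[521,240],[330,96],[440,125]]),"side":([270,230],[[510,220],[310,80],[148,148],[395,98],[445,125]])}
roi={"scene":(320,170,410,240),"side":(285,210,362,268)}
for n in rim:
    c=cam(n);og,p=rim[n]
    P=plane(c,np.array(p)/6+og,.07)[:,:2]
    from scipy.optimize import least_squares
    f=least_squares(lambda s:np.linalg.norm(P-s,axis=1)-.0700,[.517,-.015]);
    b=blobs(mask(c,(45,90,25),(75,255,255),roi[n]))[0];h=cv2.convexHull(b)[:,0]
    q=plane(c,h,zt); g=least_squares(lambda s:np.linalg.norm(q[:,:2]-s,axis=1)-.0715,[.517,-.015],loss="soft_l1",f_scale=.001)
    print(n,"tub",f.x,f.fun.round(4),"lid",g.x,circ(q)[1],np.abs(g.fun).max(),"lid-tub",(g.x-f.x)*1000)
    # clips relative
```

```text
scene tub [ 0.51800131 -0.0153497 ] [-0.0005 -0.0002  0.0003 -0.0005] lid [ 0.51869984 -0.01558863] 0.0718430597556996 0.002903051161848913 lid-tub [ 0.69853129 -0.23893068]
side tub [ 0.51763144 -0.01109902] [-0.      0.0022 -0.0015 -0.0003 -0.0017] lid [ 0.5154298  -0.00933139] 0.07129216733434104 0.0025979710837396724 lid-tub [-2.20163521  1.76763166]
```

Emit:
drive_tool(slide=[[0.5,0,-15],[0.5,0,-30],[0.5,0,-38],[0.5,0,-42],[0.5,0,-42]], turn=[[0,0,0],[0,0,0],[0,0,0],[0,0,0],[0,0,0]], gripper=[0,0,0,0,0])

```text
t: 14.45
eef_pos: [0.5169, -0.0153, 0.1067]
tool_rot: [0.537, 0.462, 0.536, -0.459]
contact_force: [-0.3, 0.8, -0.9]
gripper_width: 0.318
```

Run:
```python
from lid import *
for i in range(2):
    c=cam("wrist");o,M=pose();print(o["eef_pos"].round(4),o["contact_force"].round(1),M[:,0].round(4))
w=cv2.resize(c["color"][110:310,150:510],None,fx=2.2,fy=2.2)
cv2.imwrite("pics/w11.png",w[:,:,::-1])
s=cam("side");a=cv2.resize(s["color"][220:320,270:380],None,fx=3.6,fy=3.6)
s=cam("scene");b=cv2.resize(s["color"][180:280,305:415],None,fx=3.6,fy=3.6)
cv2.imwrite("pics/sc11.png",np.hstack([a,b])[:,:,::-1])
```

```text
[ 0.5171 -0.0152  0.1071] [-0.   0.  -0.8] [ 0.004   0.0024 -1.    ]
[ 0.5172 -0.0151  0.1072] [ 0.1  0.2 -1.5] [ 0.0044  0.0024 -1.    ]
```

View pics/w11.png

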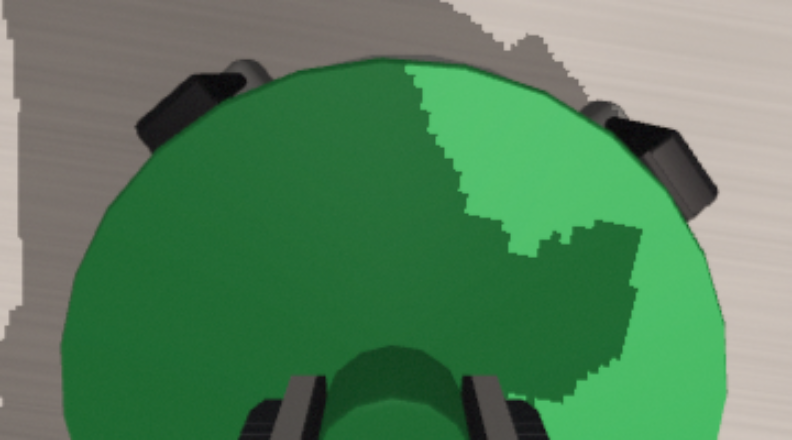

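View pics/sc11.png

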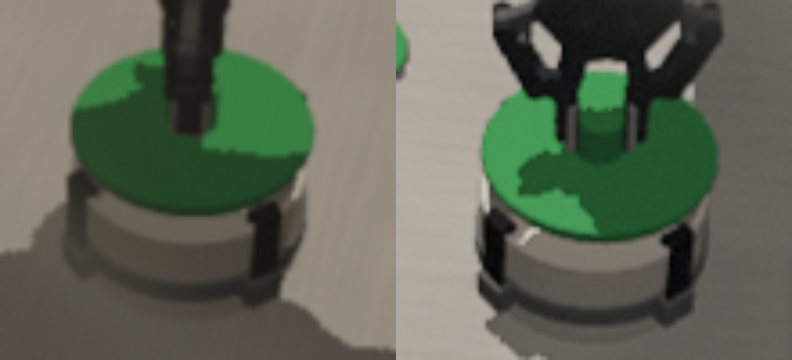

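Run:
```python
from lid import *
c=cam("wrist");o,M=pose();e=o["eef_pos"];print(e)
og=np.array([150,110])
L=plane(c,np.array([[137,128],[195,75]])/2.2+og,.091)[:,:2];Rr=plane(c,np.array([[680,130],[716,190]])/2.2+og,.091)[:,:2]
print(L,Rr,np.linalg.norm(L[0]-L[1]),np.linalg.norm(Rr[0]-Rr[1]))
n0=np.array([np.cos(np.radians(47.2)),np.sin(np.radians(47.2))]);n3=np.array([n0[1],-n0[0]])
# c.n0 = L.n0-.08 ; c.n3=R.n3-.08
print("tub",(L.mean(0)@n0-.08)*n0+(Rr.mean(0)@n3-.08)*n3)
b=blobs(mask(c,(45,100,30),(75,255,255)),2000)[0];h=cv2.convexHull(b)[:,0];k=h[h[:,1]<290]
print("lid",circ(plane(c,k,e[2]-.005)))
```

```text
[ 0.51720942 -0.01516303  0.10734104]
[[0.56562935 0.04556432]
 [0.57805867 0.03451559]] [[ 0.58227866 -0.06586812]
 [ 0.5712637  -0.07657062]] 0.016630165615989748 0.015358158752702605
tub [ 0.51690861 -0.01812126]
lid (array([ 0.51804186, -0.01546645]), np.float64(0.07028664231676462))
```

Emit:
drive_tool(slide=[[0,-0.5,-3],[0,-0.5,-5],[0,-0.5,-6],[0,-0.5,-7]], turn=[[0,0,0],[0,0,0],[0,0,0],[0,0,0]], gripper=[0,0,0,0])

```text
t: 15.1
eef_pos: [0.5182, -0.016, 0.1012]
tool_rot: [0.538, 0.463, 0.535, -0.459]
contact_force: [-0.4, -0.9, 9.0]
gripper_width: 0.322
```

Run:
```python
from lid import *
for i in range(2):
    c=cam("wrist");o,M=pose();print(o["eef_pos"].round(4),o["contact_force"].round(1),o["torque"].round(2),M[:,0].round(4))
w=cv2.resize(c["color"][110:310,150:510],None,fx=2.2,fy=2.2)
cv2.imwrite("pics/w12.png",w[:,:,::-1])
s=cam("side");a=cv2.resize(s["color"][220:320,270:380],None,fx=3.6,fy=3.6)
s=cam("scene");b=cv2.resize(s["color"][180:280,305:415],None,fx=3.6,fy=3.6)
cv2.imwrite("pics/sc12.png",np.hstack([a,b])[:,:,::-1])
```

```text
[ 0.5183 -0.0159  0.101 ] [-0.5 -1.7  4.8] [-0.27 -0.14  0.01] [ 0.0067  0.0021 -1.    ]
[ 0.5183 -0.0159  0.1011] [ 0.3 -2.2  4.4] [-0.33 -0.12  0.05] [ 0.0067  0.0021 -1.    ]
```

View pics/w12.png

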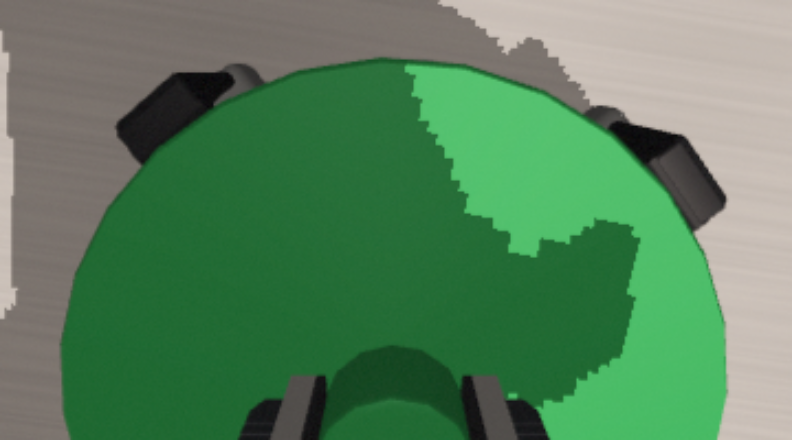

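View pics/sc12.png

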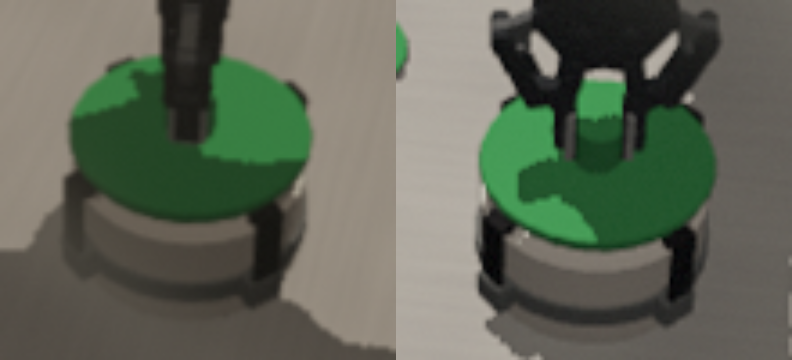

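On the noses at TCP z 0.101 with 4.4 N, level and centred to about 1 mm; the side force is −2 N in y, so I ease that way as I press.

Emit:
drive_tool(slide=[[0,-0.6,-1.5],[0,-0.6,-3],[0,-0.6,-4]], turn=[[0,0,0],[0,0,0],[0,0,0]], gripper=[0,0,0], squeeze=100)

```text
t: 15.6
eef_pos: [0.5191, -0.0164, 0.098]
tool_rot: [0.538, 0.463, 0.535, -0.458]
contact_force: [-1.5, -1.6, 9.9]
gripper_width: 0.317
```

Run:
```python
from lid import *
for i in range(2):
    c=cam("wrist");o,M=pose();print(o["eef_pos"].round(4),o["contact_force"].round(1),o["torque"].round(2),M[:,0].round(4))
```

```text
[ 0.5191 -0.0164  0.0978] [-0.2 -1.   5.8] [-0.13 -0.21  0.03] [ 0.0087  0.0021 -1.    ]
[ 0.5191 -0.0164  0.0977] [-0.  -1.3  5.5] [-0.04 -0.11  0.02] [ 0.0086  0.0022 -1.    ]
```

Emit:
drive_tool(slide=[[-0.4,-0.3,-1.5],[-0.4,-0.3,-3],[-0.4,-0.3,-4]], turn=[[0,0.003,0],[0,0.003,0],[0,0.003,0]], gripper=[0,0,0])

```text
t: 16.0
eef_pos: [0.5186, -0.0167, 0.0936]
tool_rot: [0.537, 0.462, 0.536, -0.459]
contact_force: [0.0, -0.6, 1.1]
gripper_width: 0.316
```

Run:
```python
from lid import *
for i in range(2):
    c=cam("wrist");o,M=pose();print(o["eef_pos"].round(4),o["contact_force"].round(1),o["torque"].round(2),M[:,0].round(4))
```

```text
[ 0.5184 -0.0167  0.0933] [ 1.1 -0.4 -2.9] [-0.14 -0.28  0.04] [ 0.0051  0.0022 -1.    ]
[ 0.5184 -0.0167  0.0932] [ 1.6 -0.7 -1.6] [-0.11 -0.18  0.04] [ 0.005   0.0022 -1.    ]
```

The force dropped and turned negative, so the clips have snapped. Following down to the rim.

Emit:
drive_tool(slide=[[0,0,-3],[0,0,-5],[0,0,-6.5],[0,0,-7]], turn=[[0,0,0],[0,0,0],[0,0,0],[0,0,0]], gripper=[0,0,0,0])

```text
t: 16.5
eef_pos: [0.5177, -0.0166, 0.0873]
tool_rot: [0.537, 0.462, 0.536, -0.459]
contact_force: [-8.5, -0.5, 21.4]
gripper_width: 0.317
```

Run:
```python
from lid import *
for i in range(3):
    c=cam("wrist");o,M=pose();print(o["eef_pos"].round(4),o["contact_force"].round(1),o["torque"].round(2),M[:,0].round(4))
w=cv2.resize(c["color"][110:310,150:510],None,fx=2.2,fy=2.2)
cv2.imwrite("pics/w13.png",w[:,:,::-1])
s=cam("side");a=cv2.resize(s["color"][220:320,270:380],None,fx=3.6,fy=3.6)
s=cam("scene");b=cv2.resize(s["color"][180:280,305:415],None,fx=3.6,fy=3.6)
cv2.imwrite("pics/sc13.png",np.hstack([a,b])[:,:,::-1])
```

```text
[ 0.5177 -0.0166  0.0873] [-7.8 -1.1 16.3] [-0.04  1.43  0.01] [ 0.0035  0.0016 -1.    ]
[ 0.5177 -0.0166  0.0873] [-7.   0.  16.8] [ 0.    1.53 -0.01] [ 0.0038  0.0017 -1.    ]
[ 0.5177 -0.0166  0.0873] [-7.2 -0.2 17.3] [-0.1   1.41 -0.04] [ 0.0037  0.0016 -1.    ]
```

View pics/w13.png

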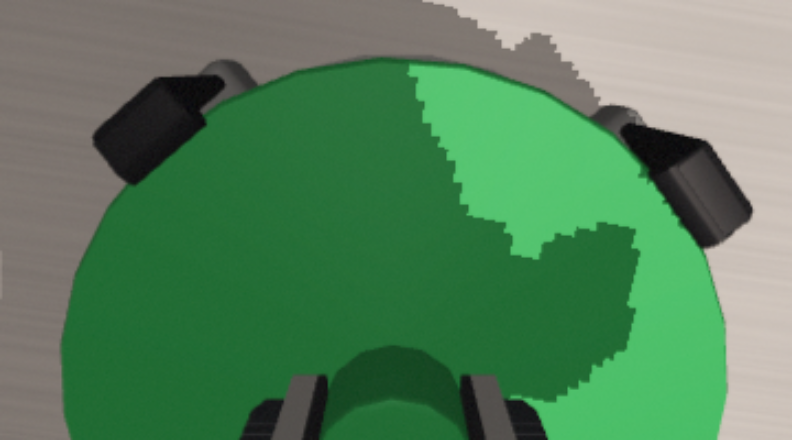

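View pics/sc13.png

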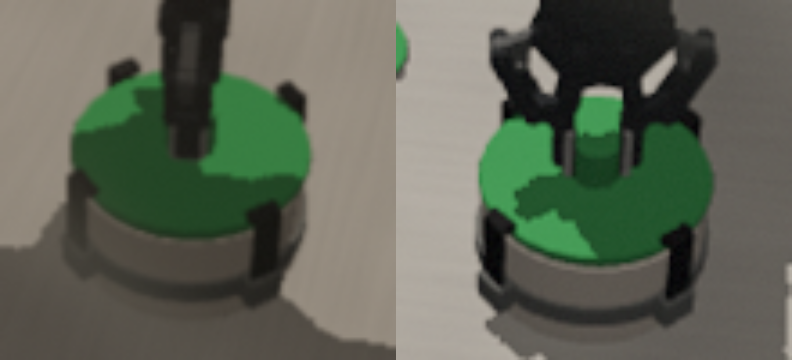

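The noses now overlap the lid edge (wrist view (205,125) and (645,170)), and TCP 0.0873 is the home height. The push is 17 N with a −7 N side load; I'll ease both towards a clean vertical push of about 10 N.

Emit:
drive_tool(slide=[[-0.3,0,-0.6],[-0.3,0,-0.6],[-0.3,0,-0.6]], turn=[[0,0,0],[0,0,0],[0,0,0]], gripper=[0,0,0])

```text
t: 17.05
eef_pos: [0.5177, -0.0165, 0.0873]
tool_rot: [0.537, 0.462, 0.536, -0.459]
contact_force: [-2.3, -0.9, 10.0]
gripper_width: 0.319
```

Run:
```python
from lid import *
for i in range(6):
    c=cam("wrist");o,M=pose();print(o["eef_pos"].round(4),o["contact_force"].round(1),o["torque"].round(2),M[:,0].round(4))
```

```text
[ 0.5177 -0.0166  0.0873] [-2.6 -0.2  9.7] [-0.12  0.47 -0.  ] [ 0.0043  0.0014 -1.    ]
[ 0.5177 -0.0166  0.0873] [-3.6 -1.1  8.9] [-0.16  0.47 -0.03] [ 0.0043  0.0014 -1.    ]
[ 0.5177 -0.0165  0.0873] [-2.9 -0.6  9.1] [-0.13  0.47  0.02] [ 0.0043  0.0014 -1.    ]
[ 0.5177 -0.0165  0.0873] [-2.  -0.1  7.9] [-0.17  0.46 -0.03] [ 0.0042  0.0015 -1.    ]
[ 0.5177 -0.0166  0.0873] [-2.8 -0.9  9.2] [-0.16  0.49 -0.06] [ 0.0043  0.0014 -1.    ]
[ 0.5177 -0.0166  0.0873] [-2.8 -1.4  8.9] [-0.14  0.48 -0.02] [ 0.0043  0.0015 -1.    ]
```

Emit:
drive_tool(slide=[[-0.2,0,-0.8],[-0.2,0,-0.8],[-0.2,0,-0.8],[-0.2,0,-0.8]], turn=[[0,0,0],[0,0,0],[0,0,0],[0,0,0]], gripper=[0,0,0,0])

```text
t: 17.75
eef_pos: [0.5177, -0.0166, 0.0873]
tool_rot: [0.537, 0.462, 0.536, -0.459]
contact_force: [-3.7, -0.9, 11.1]
gripper_width: 0.316
```

Run:
```python
from lid import *
for i in range(4):
    c=cam("wrist");o,M=pose();print(o["eef_pos"].round(4),o["contact_force"].round(1),o["torque"].round(2),o["gripper_width"])
s=cam("side");a=cv2.resize(s["color"][225:315,270:370],None,fx=4,fy=4,interpolation=cv2.INTER_CUBIC)
q=cam("scene");b=cv2.resize(q["color"][190:280,310:410],None,fx=4,fy=4,interpolation=cv2.INTER_CUBIC)
cv2.imwrite("pics/sc14.png",np.hstack([a,b])[:,:,::-1]);cv2.imwrite("pics/c14.png",q["color"][:,:,::-1])
```

```text
[ 0.5177 -0.0166  0.0873] [-3.7 -1.1 10.4] [-0.09  0.62 -0.03] 0.315996769944974
[ 0.5177 -0.0166  0.0873] [-3.8 -0.7 10.8] [-0.12  0.7   0.03] 0.3191628860279063
[ 0.5176 -0.0166  0.0873] [-2.9 -0.3 10.9] [-0.15  0.66  0.03] 0.31535866230473264
[ 0.5177 -0.0166  0.0873] [-2.9 -0.5 11.1] [-0.07  0.69 -0.09] 0.3201299215787958
```

View pics/sc14.png

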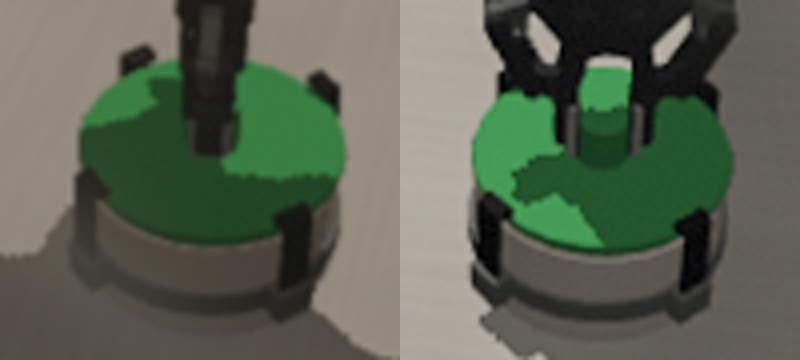

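View pics/c14.png

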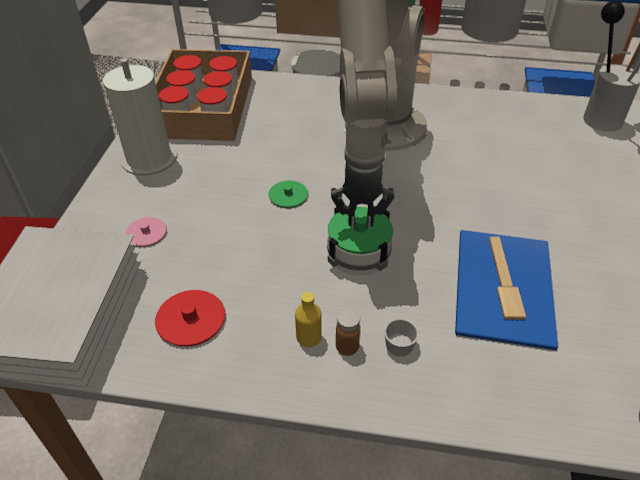

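The lid is level on the rim in both views, the noses I can see are over its edge, and the push is steady at about 11 N. The paddle, jar (348,333), bottle (308,322) and cup (401,338) are in place. Handing in.

```bash
python3 -c "
from station import bot
print(bot.hand_in())"
```

```text
the job is handed in; nothing more can be done
None
```

I handed the job in at about 18 s: the paddle is lying flat and released on the blue board, and the larger green lid is snapped home on the tub. The gripper is still pressing the lid down.

- **Snap and seat:** while pressing, the push dropped suddenly from about 6–10 N to below zero. The tool then stopped at TCP z 0.0873, which is the lid's home height. The final push was steady at about 11 N, and the lid looked level in the pictures.
- **Bystanders:** the jar, bottle and cup stand at the same pixels as at the start.
- **Loose ends:**
  - The push briefly reached about 21 N at seating, and a sideways load of about 3 N remained at the end.
  - The front clips' noses could be seen over the lid's edge. The two rear ones were mostly hidden, so I judged them by the force drop, the height and the level lid.
  - My estimates of the tub centre disagreed by up to about 5 mm between cameras (y −11 to −16 mm), and a rough clip-based one gave −18. I went with the wrist and scene rim fits, and the lid seated there.

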